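# Shut the guarded valve of a water filter and close its shutter

### The arm

A 6-joint arm with a two-finger parallel gripper is mounted at the origin on a cart in front of the work surface, level with it; the furniture and walls round the work are solid. World frame = base frame: x ahead of the robot, y to its left, z up, the work surface at z = 0. Lengths are in m, angles in rad, forces in N, time in s.
With the tool pointing down it reaches from about 0.375 to 0.9 m from the base axis. Payload 3.1 kg.
Tool frame: the origin (TCP) lies on the front face of the gripper's body, between the roots of the fingers; the fingertips stand 73 mm ahead of it and the grasp point (between the pads) lies 54 mm ahead of it (manip.tips_ahead is the distance from the TCP to the fingertips, in m); z points along the fingers, y is the line along which they close (so a half turn about z gives the same grasp; the last joint's range is limited). The gripper opens to 85 mm and grips with 20 to 120 N. Pads are 22 mm wide; open, the fingers measure 114 mm over their backs; the gripper's body (76 mm by 85 mm) begins 54 mm behind the grasp point. The pads swing forward as they close: fully open they stand 13 mm farther back than shut.
Start: joints at [-1.298, 0.527, 1.433, -0, 1.181, -0.178], TCP at [0.273, -0.562, 0.304] pointing down, gripper open.
Joint ranges: [-3.08, 3.08], [-0.75, 2.2], [0.22, 2.44], [-1.43, 4.57], [0, 2.65], [-2.85, 2.85]. Speed limits (rad/s): [2.79, 2.79, 3.14, 3.14, 3.14, 3.14].

### API

Orientations are given as a unit quaternion [x, y, z, w].
In Python, from station import sense, eyes, workorder, manip gives the robot as it stands.
- The arm moves only by the shell command python3 -m inch 'ROWS' [OPENING] [FORCE]. ROWS is JSON, a list of rows, each an object of numbers: "dx", "dy", "dz": the shift along the tool's x, y, z in cm; "wx", "wy", "wz": the turn, a rotation vector about the tool's x, y, z in degrees. In form: [{"dx": .., "dy": .., "dz": .., "wx": .., "wy": .., "wz": ..}, ...]. A call has 1 to 10 rows; each row shifts and turns the commanded pose from where the row before left it, along the tool's axes as they then stand; what a row does not reach is not made up. A row lasts 1/8 s, in which the tool goes at most 62.5 mm and 10.7 degrees, less where a joint would pass 70% of its speed; a pose out of reach is approached as far as the arm can. A call with a gripper value outside its range is refused whole. OPENING is the opening, from 0 (shut) to 1 (fully open), set as the call begins (- or left out, the last holds). The fingers move at their own pace and stop on an object; FORCE is the grip in N (left out, the last holds). Time passes only in rows, so rows that do not move let the fingers close. It gives the time, the measured TCP pose, the force, the opening and the grip force at its end, in the units of the state.
- sense(): the state, without advancing time (a new reading comes with each control period).
- eyes.snapshot(name): name is "scene" or "top" or "wrist"; returns the picture (480x640x3 uint8, red, green, blue); there is no depth.
- eyes.camera_params(name): a dict with "fx", "fy", "cx", "cy" (pixels), "D" ([k1, k2, p1, p2, k3] as OpenCV has them; the pictures are not rectified), "rvec" (rotation vector, rad) and "tvec" (3), from world to camera coordinates, as OpenCV has them. Camera axes: x right, y down, z forward; pixel columns grow to the right and rows downward; lengths in m; the calibration is good to about 2 mm. A picture is of the moment at which its call begins: read the wrist's pose just before it. camera_params takes no time and is no camera call; for the wrist camera it gives the pose at the moment of the call.
- workorder.sign_off(): hands the job in; it is judged then, once.
The state is a dict: "t": time; "q": joint angles; "qd": joint speeds; "tau": joint torques, N m; "tcp_pos": TCP position; "tool_rot": TCP orientation; "force": force on the tool from outside, world axes, zero at the start; "ft_torque": the same for the moment, N m; "finger_gap": opening from 0.0 (shut) to 1.0 (fully open); "gripper_force": force on a finger pad.
Only numpy, scipy, OpenCV 4.12 (cv2) and the standard library are available. Lean on these libraries where they do the work, as an engineer would, in place of code of your own. Each camera call takes 0.05 s, during which the arm holds its last target. There are 200 camera calls.

### The job

Shut the valve of the countertop water filter: reach through the round opening in its guard plate and turn the sunken bar knob clockwise (seen from above) until it presses firmly on its rubber seat, 0.15 to 0.2 N m at the knob and never above 0.22 N m, and leave it resting there. Then slide the shutter fully home over the opening. Do not lean hard on the guard plate, and leave the mug, the salt shaker and the kitchen timer where they stand.

Things in the scene. Friction and masses are not known exactly. Their poses are not given: they have to be found in the camera images.
- case: The filter's fixed white housing, 200 (x) x 250 mm (y), 81 mm high, hose unions at its back (+x). Origin: centre of the underside; y is the way the shutter closes. A round well, 94 mm wide, floor at z = 40 mm, is sunk in its top below the guard. Two aluminium rails along y at x = +-55 mm and a cross bar at y = +109 mm stand up to z = 95 mm.
- guard: Steel guard plate, 100 mm wide in x and 3 mm thick, fixed on top of the housing (upper face 84 mm above the worktop), with one round opening, 76 mm wide. Origin: centre of the opening, on the plate's lower face. More than 25 N on the plate bends it.
- opening (a point): Centre of the round opening, on the guard's upper face, 84 mm above the worktop; axes as the housing's. It lies straight above the knob's axis.
- knob_grip (a point): Middle of the knob's grip bar, on its upright turning axis, 62 mm above the worktop, 22 mm below the guard's upper face. x along the bar, y across it, z up; the axes turn with the knob. The black plastic bar is 38 mm long (x), 10 mm thick (y), from 49 to 72 mm above the worktop, on a round skirt of 52 mm diameter (top at 49 mm).
- knob: The whole knob; origin on its axis at worktop height, x along the bar. Its yaw is the housing's + 0.6 rad when wide open and falls as it turns clockwise; at the start it has been turned 0.1 to 0.4 rad. Dry friction about 0.06 N m (either way); it stays where left. A lug 22 mm off the axis meets the hidden seat 0.87 to 1.43 rad from wide open: where differs from run to run and cannot be seen.
- valve: The valve fixed under the knob, hiding the rubber seat; origin on the knob's axis at worktop height. From first touch the seat adds 2 N m per rad to the friction. Shut once pressed with 3.2 N (0.07 N m from the seat alone); crushed above 14 N (0.31 N m from the seat alone). Let go, the knob springs back a few hundredths of a rad and rests on the seat.
- shutter (a joint): Shutter travel in m along the housing's y: 0 wide open, 0.095 fully closed against its end stop. At the start 0 to 0.008. Sliding friction about 2.5 N; it stays where it is left.
- shutter_tab (a point): Middle of the shutter's upright grey plastic tab, 102.5 mm above the worktop. The tab is 34 mm long (x), 10 mm thick (y), from 87 to 113 mm above the worktop; axes as the housing's. It stands on the shutter plate (98 x 95 mm, 3 mm thick, top 87.5 mm above the worktop), 34 mm to the -y side of the plate's centre.
- mug_mid (a point): Loose blue mug, 82 mm body, 92 mm high, beside the filter on its +y side; centre, half-way up. Not to be moved.
- salt_mid (a point): Loose glass salt shaker, 44 mm wide, 90 mm high, on the filter's -y side; centre, half-way up. Not to be moved.
- timer_mid (a point): Loose round kitchen timer, 67 mm wide, 60 mm high, on the filter's -y side; centre, half-way up. Not to be moved.

How it is judged:
By the outcome, as a careful person would: the job done as asked, in the order asked, and still so for the second after the job is handed in, with the robot touching nothing.
It also fails if it takes over 72 s, if anything falls off the work surface, if the arm or the gripper's body presses on something with over 40 N, if the wrist force passes 120 N, or if a joint passes its speed limit or range.

## Working session

There is one attempt and no reset: what is moved stays moved. The work goes in short steps, Python scripts to look and compute and a shell command to move; the robot and the scene stay as the last step left them, time stands still between calls to the robot, and variables do not carry over. Pictures are saved under pics/ and viewed, at most 10 in all, crops included, and the job is handed in when it is done.

```bash
mkdir -p pics; ls; python3 - <<'E'
from station import sense, eyes, workorder, manip
import cv2
s=sense();print(s); print(manip.tips_ahead)
for n in ("scene","top"):
    cv2.imwrite(f"pics/{n}0.png",eyes.snapshot(n)[:,:,::-1]); print(n,eyes.camera_params(n))
E
```

```text
pics
{'t': 0.0, 'q': array([-1.29752327e+00,  5.28477289e-01,  1.43387902e+00, -4.58261975e-05,
        1.18140377e+00, -1.78492227e-01]), 'qd': array([-0.0024564 , -0.00064637,  0.00150726, -0.00084836, -0.00121476,
       -0.00033246]), 'tau': array([ 1.60380091e-04, -4.42354381e+01, -1.78022808e+01, -3.03513052e-04,
        8.20291985e-03, -2.27614258e-06]), 'tcp_pos': array([ 0.27271733, -0.56174784,  0.30293402]), 'tool_rot': array([ 9.74594278e-01,  2.23975040e-01, -7.25029681e-05, -1.08149225e-03]), 'force': array([-0.40228799, -0.22712762,  0.20320585]), 'ft_torque': array([-0.01111365, -0.0269055 ,  0.02025081]), 'gripper_force': 0.0, 'finger_gap': 0.9976048256277049}
0.0726
scene {'fx': 528.9780496782565, 'fy': 528.9780496782565, 'cx': 321.8999742141135, 'cy': 238.78861898088877, 'D': array([0.02257925, 0.        , 0.        , 0.        , 0.        ]), 'rvec': array([ 1.79236748, -1.12397006,  0.66382968]), 'tvec': array([-0.33778596,  0.32220954,  0.57199678])}
top {'fx': 519.3382917313894, 'fy': 519.3382917313894, 'cx': 314.9564379559931, 'cy': 243.81447569290637, 'D': array([0.0473826, 0.       , 0.       , 0.       , 0.       ]), 'rvec': array([ 2.09985612, -2.12630123,  0.17350601]), 'tvec': array([-0.04947297,  0.61393193,  1.09244559])}
```

View pics/top0.png

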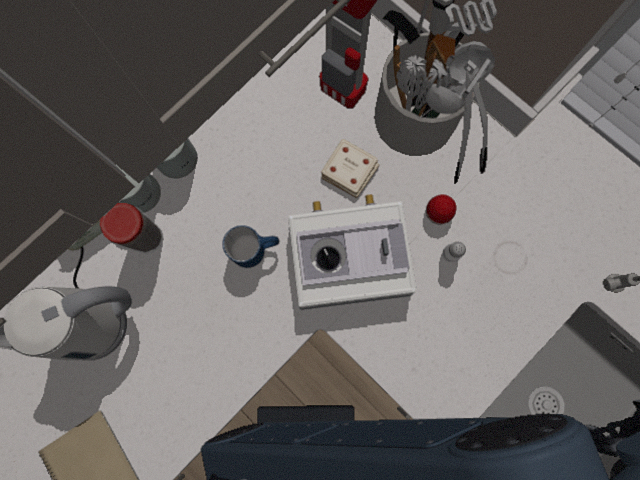

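View pics/scene0.png

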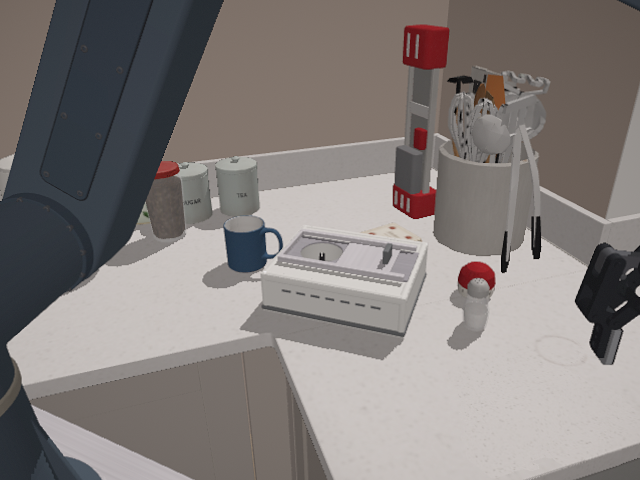

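Top view: the housing's corners are near (289,214), (403,203), (413,295) and (300,307). The opening with the dark knob is at (327,257) and the tab at (387,247). The mug is on the left, and the timer (442,208) and salt (455,250) are on the right. Next I'll enlarge this area.

```bash
cat > h.py <<'E'
import numpy as np, cv2
from station import sense, eyes, manip
from scipy.spatial.transform import Rotation as R
def ray(c,uv,z):
    K=np.array([[c['fx'],0,c['cx']],[0,c['fy'],c['cy']],[0,0,1.]])
    p=cv2.undistortPoints(np.array(uv,float).reshape(-1,1,2),K,np.array(c['D'])).reshape(-1,2)
    M=cv2.Rodrigues(np.array(c['rvec']))[0]; o=-M.T@c['tvec']
    d=np.c_[p,np.ones(len(p))]@M
    return o+d*((z-o[2])/d[:,2])[:,None]
def proj(c,P):
    K=np.array([[c['fx'],0,c['cx']],[0,c['fy'],c['cy']],[0,0,1.]])
    return cv2.projectPoints(np.array(P,float).reshape(-1,1,3),np.array(c['rvec']),np.array(c['tvec']),K,np.array(c['D']))[0].reshape(-1,2)
E
python3 - <<'E'
from h import *
im=cv2.imread('pics/top0.png')
cv2.imwrite('pics/top0c.png',cv2.resize(im[195:315,280:440],None,fx=5,fy=5,interpolation=cv2.INTER_CUBIC))
c=eyes.camera_params('top')
print(ray(c,[(289,214),(403,203),(413,295),(300,307)],.081).round(4))
print(ray(c,[(327,257)],.084),ray(c,[(387,247)],.11))
E
```

```text
[[ 0.676  -0.0015  0.081 ]
 [ 0.6966 -0.2511  0.081 ]
 [ 0.4956 -0.2637  0.081 ]
 [ 0.4731 -0.0246  0.081 ]]
[[ 0.57892312 -0.0833305   0.084     ]] [[ 0.59417759 -0.20938061  0.11      ]]
```

View pics/top0c.png

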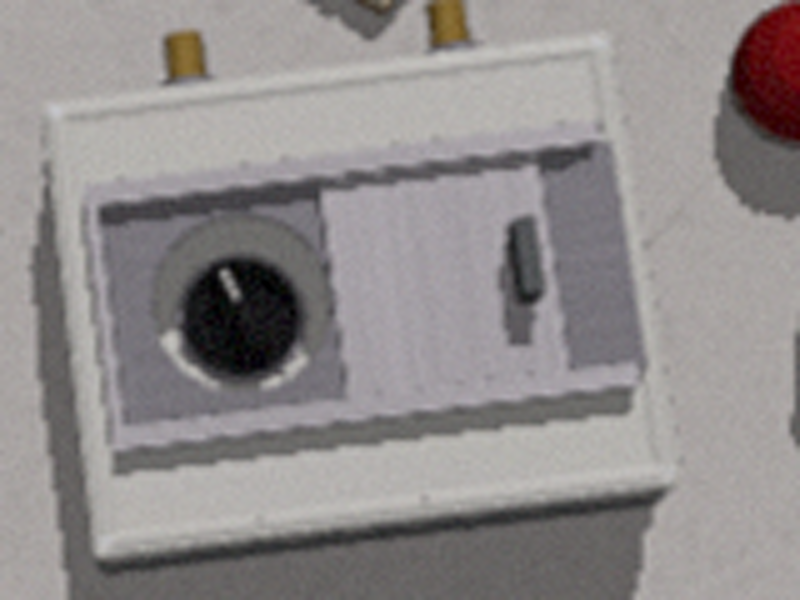

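The crop shows the opening rim centred near crop (242,301), i.e. pixel (328.3,255.1). The white mark on the knob tilts up and left, and the tab's top is around crop (525,255).

```bash
cat >> h.py <<'E'
def rel(target,yaw):
    "print shift (cm, tool axes) and wz (deg) from the measured pose to TCP target, tool down with tool x at yaw"
    s=sense(); r=R.from_quat(s['tool_rot']); d=r.inv().apply(np.array(target)-s['tcp_pos'])*100
    g=R.from_euler('z',yaw)*R.from_euler('x',np.pi)
    w=(r.inv()*g).as_rotvec(degrees=True)
    x=r.apply([1,0,0]); print('tcp',s['tcp_pos'].round(4),'yaw',np.arctan2(x[1],x[0]).round(4),'shift',d.round(3),'w',w.round(2),'t',s['t'],'q6',s['q'][5].round(3))
E
python3 - <<'E'
from h import *
c=eyes.camera_params('top')
f=lambda p:[(280+(u+.5)/5-.5,195+(v+.5)/5-.5) for u,v in p]
P=ray(c,f([(52,108),(605,40),(672,488),(103,553)]),.081)
print(P.round(4),'ctr',P.mean(0))
e=[P[0]-P[1],P[3]-P[2],P[1]-P[2],P[0]-P[3]]
print([np.linalg.norm(v).round(4) for v in e],[np.arctan2(-v[0],v[1]).round(3) for v in e[:2]],[np.arctan2(v[1],v[0]).round(3) for v in e[2:]])
print('open',ray(c,f([(242,301)]),.084),'tab',ray(c,f([(526,258)]),.110))
rel([.577,-.083,.30],.40)
E
```

```text
[[ 0.671  -0.0037  0.081 ]
 [ 0.6976 -0.2459  0.081 ]
 [ 0.5015 -0.266   0.081 ]
 [ 0.4768 -0.0251  0.081 ]] ctr [ 0.58674553 -0.13516256  0.081     ]
[np.float64(0.2437), np.float64(0.2422), np.float64(0.1971), np.float64(0.1954)] [np.float64(0.109), np.float64(0.102)] [np.float64(0.102), np.float64(0.11)]
open [[ 0.5836819  -0.08554933  0.084     ]] tab [[ 0.59595003 -0.20484872  0.11      ]]
tcp [ 0.2728 -0.5618  0.303 ] yaw 0.4518 shift [ 48.274 -29.79    0.379] w [-0.11 -0.02  2.97] t 0.1 q6 -0.179
```

```bash
python3 -m inch '[{"dx":4.4,"dy":-2.7},{"dx":4.4,"dy":-2.7},{"dx":4.4,"dy":-2.7},{"dx":4.4,"dy":-2.7},{"dx":4.4,"dy":-2.7},{"dx":4.4,"dy":-2.7},{"dx":4.4,"dy":-2.7},{"dx":4.4,"dy":-2.7},{"dx":4.4,"dy":-2.7},{"dx":4.4,"dy":-2.7}]' && python3 -m inch '[{"dx":2,"dy":-1.3},{},{}]' 
python3 - <<'E'
from h import *
rel([.5837,-.0855,.28],.40)
c=eyes.camera_params('wrist'); cv2.imwrite('pics/w1.png',eyes.snapshot('wrist')[:,:,::-1]); import pickle; pickle.dump(c,open('w1.pkl','wb'))
print(c, proj(c,[[.5837,-.0855,.084]]))
E
```

```text
tcp [ 0.2728 -0.5618  0.303 ] yaw 0.4518 shift [ 48.767 -29.269   2.378] w [-0.11 -0.02  2.97] t 0.1 q6 -0.179
{'fx': 424.8251749926545, 'fy': 424.8251749926545, 'cx': 316.39352385268074, 'cy': 242.32316068497005, 'D': array([0.01371738, 0.        , 0.        , 0.        , 0.        ]), 'rvec': array([-2.43257693,  1.523664  ,  0.23903525]), 'tvec': array([-0.62387252, -0.03838868,  0.37973959])} [[ -662.97320284 -1356.9669057 ]]invalid input at $[0]: expected keys dx, dy, dz, wx, wy, wz
```

View pics/w1.png

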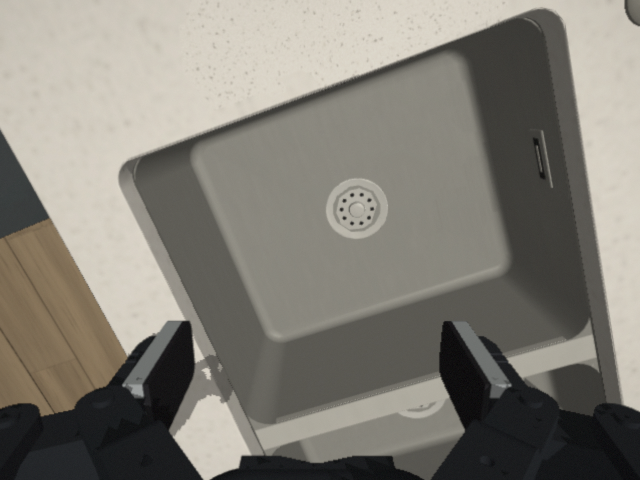

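The move was refused because every row needs all six keys, so the arm didn't move; this picture shows only the sink. I'll retry with full rows.

```bash
python3 -m inch '[{"dx":4.4,"dy":-2.7,"dz":0,"wx":0,"wy":0,"wz":0},{"dx":4.4,"dy":-2.7,"dz":0,"wx":0,"wy":0,"wz":0},{"dx":4.4,"dy":-2.7,"dz":0,"wx":0,"wy":0,"wz":0},{"dx":4.4,"dy":-2.7,"dz":0,"wx":0,"wy":0,"wz":0},{"dx":4.4,"dy":-2.7,"dz":0,"wx":0,"wy":0,"wz":0},{"dx":4.4,"dy":-2.7,"dz":0,"wx":0,"wy":0,"wz":0},{"dx":4.4,"dy":-2.7,"dz":0,"wx":0,"wy":0,"wz":0},{"dx":4.4,"dy":-2.7,"dz":0,"wx":0,"wy":0,"wz":0},{"dx":4.4,"dy":-2.7,"dz":0,"wx":0,"wy":0,"wz":0},{"dx":4.4,"dy":-2.7,"dz":0,"wx":0,"wy":0,"wz":0}]' && python3 -m inch '[{"dx":1,"dy":-2.0,"dz":1,"wx":0,"wy":0,"wz":0},{"dx":0,"dy":0,"dz":0,"wx":0,"wy":0,"wz":0},{"dx":0,"dy":0,"dz":0,"wx":0,"wy":0,"wz":0}]' 
python3 - <<'E'
from h import *
rel([.5837,-.0855,.28],.40)
c=eyes.camera_params('wrist'); cv2.imwrite('pics/w2.png',eyes.snapshot('wrist')[:,:,::-1]); import pickle; pickle.dump(c,open('w2.pkl','wb'))
print(proj(c,[[.5837,-.0855,.084]]))
E
```

```text
t: 1.4
tcp_pos: [0.5515, -0.1257, 0.3037]
tool_rot: [0.975, 0.224, -0.0, -0.0]
force: [0.5, -0.3, -0.5]
finger_gap: 0.999
gripper_force: 0.0
t: 1.78
tcp_pos: [0.5505, -0.1058, 0.2936]
tool_rot: [0.975, 0.224, -0.001, 0.0]
force: [-0.7, -0.2, 0.4]
finger_gap: 1.002
gripper_force: 0.0
tcp [ 0.5505 -0.1058  0.2936] yaw 0.4511 shift [ 3.876 -0.381  1.361] w [-0.    0.06  2.93] t 1.775 q6 0.731
[[310.72064214 170.16168682]]
```

View pics/w2.png

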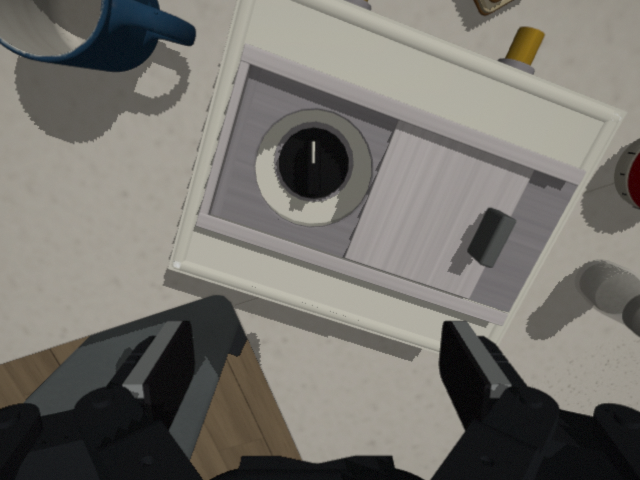

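The wrist view shows the opening rim centred at about (314,167) and the knob's dark disc at (313,162). The white mark along the bar is almost vertical at column 313, rows 142 to 163. The tab is near (492,237).

```bash
python3 - <<'E'
from h import *
import pickle
c=pickle.load(open('w2.pkl','rb')); im=cv2.imread('pics/w2.png'); g=cv2.cvtColor(im,cv2.COLOR_BGR2GRAY)
m=np.zeros_like(g); cv2.circle(m,(314,160),27,255,-1)
v,u=np.nonzero((g>110)&(m>0)); A=ray(c,np.c_[u,v],.072)
print(len(u),u.mean(),v.mean(),v.min(),v.max())
mu=A.mean(0); _,_,V=np.linalg.svd(A[:,:2]-mu[:2]); print('mark',mu, 'yaw',np.arctan2(V[0,1],V[0,0]))
d=((g<60)).astype(np.uint8); d[:100]=0; d[220:]=0; d[:,:260]=0; d[:,370:]=0
k=max(cv2.findContours(d,cv2.RETR_EXTERNAL,cv2.CHAIN_APPROX_NONE)[0],key=cv2.contourArea)
e=cv2.fitEllipse(k); print('disc',e, ray(c,[e[0]],.049))
cs=[(314,167)]; P=ray(c,cs,.084); print('open',P, ray(c,[(256,167),(372,167),(314,108),(314,226)],.084).round(4))
cr=im[95:240,240:390]; cv2.imwrite('pics/w2c.png',cv2.resize(cr,None,fx=4,fy=4,interpolation=cv2.INTER_CUBIC))
T=ray(c,[(502,208),(513,213)],.113);print('tab',T)
E
```

```text
61 313.0327868852459 152.0 142 162
mark [ 0.5937265  -0.08226704  0.072     ] yaw -2.6933286597066144
disc ((313.31695556640625, 162.56912231445312), (69.56835174560547, 71.04817199707031), 1.102184772491455) [[ 0.58480464 -0.08661511  0.049     ]]
open [[ 0.58648514 -0.08654007  0.084     ]] [[ 0.57   -0.0525  0.084 ]
 [ 0.603  -0.1206  0.084 ]
 [ 0.6195 -0.0706  0.084 ]
 [ 0.5505 -0.1039  0.084 ]]
tab [[ 0.61718228 -0.19743953  0.113     ]
 [ 0.61745286 -0.20510977  0.113     ]]
```

View pics/w2c.png

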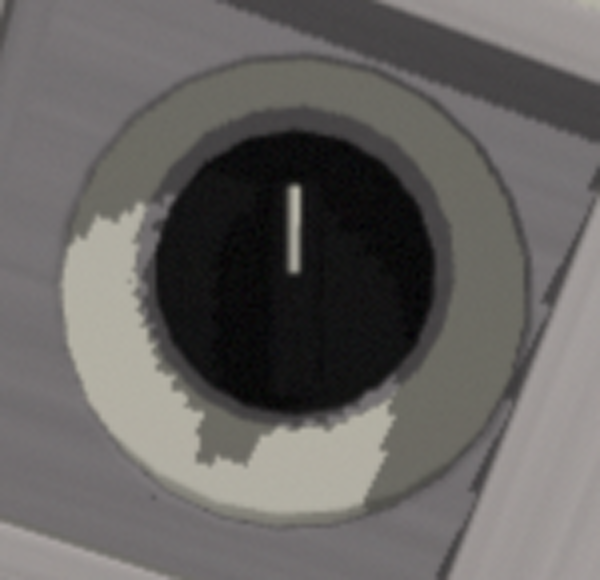

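```bash
python3 -m inch '[{"dx":2.1,"dy":-0.2,"dz":1,"wx":0,"wy":0,"wz":0},{"dx":1.8,"dy":-0.1,"dz":3,"wx":0,"wy":0,"wz":0},{"dx":0,"dy":0,"dz":3,"wx":0,"wy":0,"wz":0},{"dx":0,"dy":0,"dz":1,"wx":0,"wy":0,"wz":0},{"dx":0,"dy":0,"dz":0,"wx":0,"wy":0,"wz":0},{"dx":0,"dy":0,"dz":0,"wx":0,"wy":0,"wz":0}]' 0.33 25; python3 -c "
from h import *
rel([.5853,-.0866,.1255],.448)
s=sense();print(s['ft_torque'],s['finger_gap'])"
```

```text
t: 2.58
tcp_pos: [0.5856, -0.0856, 0.215]
tool_rot: [0.975, 0.224, 0.001, 0.001]
force: [-0.2, 0.7, 0.2]
finger_gap: 0.331
gripper_force: 0.0
tcp [ 0.5856 -0.0856  0.215 ] yaw 0.4513 shift [-0.089  0.058  8.948] w [ 0.09 -0.1   0.19] t 2.575 q6 0.786
[-0.00790231  0.00030425  0.06099842] 0.3312011652420235
```

```bash
python3 -m inch '[{"dx":-0.1,"dy":0.05,"dz":2.5,"wx":0,"wy":0,"wz":0},{"dx":0,"dy":0,"dz":2.5,"wx":0,"wy":0,"wz":0},{"dx":0,"dy":0,"dz":2,"wx":0,"wy":0,"wz":0},{"dx":0,"dy":0,"dz":1,"wx":0,"wy":0,"wz":0},{"dx":0,"dy":0,"dz":0.9,"wx":0,"wy":0,"wz":0},{"dx":0,"dy":0,"dz":0,"wx":0,"wy":0,"wz":0}]' 
cat >> h.py <<'E'
def tq(n=5):
    L=[]
    for i in range(n):
        eyes.snapshot('wrist'); s=sense(); L.append([s['ft_torque'][2],s['tau'][5],*s['force']])
    L=np.array(L); print('tz,tau6,F',L.mean(0).round(4),'sd',L.std(0).round(3),'gap',s['finger_gap'].round(3),s['gripper_force'])
E
python3 -c "
from h import *
tq();rel([.5853,-.0866,.1255],.448)"
```

```text
t: 3.32
tcp_pos: [0.5843, -0.0861, 0.125]
tool_rot: [0.975, 0.224, -0.0, -0.0]
force: [-0.0, 1.1, 0.3]
finger_gap: 0.33
gripper_force: 0.0Traceback (most recent call last):
  File "<string>", line 3, in <module>
    tq();rel([.5853,-.0866,.1255],.448)
    ~~^^
  File "h.py", line 23, in tq
    L=np.array(L); print('tz,tau6,F',L.mean(0).round(4),'sd',L.std(0).round(3),'gap',s['finger_gap'].round(3),s['gripper_force'])
                                                                                     ^^^^^^^^^^^^^^^^^^^^^
AttributeError: 'float' object has no attribute 'round'
```

Nothing touched on the way in. Closing on the bar.

```bash
sed -i "s/s\['finger_gap'\].round(3)/s['finger_gap']/" h.py; python3 -c "
from h import *
tq()"; python3 -m inch '[{"dx":0.05,"dy":0,"dz":0,"wx":0,"wy":0,"wz":0},{"dx":0,"dy":0,"dz":0,"wx":0,"wy":0,"wz":0},{"dx":0,"dy":0,"dz":0,"wx":0,"wy":0,"wz":0},{"dx":0,"dy":0,"dz":0,"wx":0,"wy":0,"wz":0},{"dx":0,"dy":0,"dz":0,"wx":0,"wy":0,"wz":0}]' 0 25
python3 -c "
from h import *
tq();rel([.5853,-.0866,.1255],.448)"
```

```text
tz,tau6,F [-0.0017  0.     -0.2947  0.0723 -0.216 ] sd [0.03  0.    0.289 0.56  0.268] gap 0.3308909225973332 0.0
t: 4.45
tcp_pos: [0.5849, -0.0863, 0.1251]
tool_rot: [0.975, 0.224, 0.0, 0.0]
force: [-0.6, -4.4, 2.1]
finger_gap: 0.109
gripper_force: 29.9
tz,tau6,F [ 6.0300e-02  6.5800e-02 -2.9000e-03 -4.7103e+00  1.2305e+00] sd [0.03  0.    0.261 0.751 0.371] gap 0.11155844609995358 29.945688843727112
tcp [ 0.5849 -0.0862  0.1251] yaw 0.452 shift [ 0.017  0.049 -0.043] w [ 0.06 -0.02  0.23] t 4.7 q6 0.784
```

```bash
python3 -m inch '[{"dx":0,"dy":0.1,"dz":0,"wx":0,"wy":0,"wz":0},{"dx":0,"dy":0,"dz":0,"wx":0,"wy":0,"wz":0}]'; python3 -c "
from h import *
tq(3)"; python3 -m inch '[{"dx":0,"dy":0,"dz":0,"wx":0,"wy":0,"wz":1},{"dx":0,"dy":0,"dz":0,"wx":0,"wy":0,"wz":2},{"dx":0,"dy":0,"dz":0,"wx":0,"wy":0,"wz":2},{"dx":0,"dy":0,"dz":0,"wx":0,"wy":0,"wz":2},{"dx":0,"dy":0,"dz":0,"wx":0,"wy":0,"wz":2},{"dx":0,"dy":0,"dz":0,"wx":0,"wy":0,"wz":1}]'
python3 -c "
from h import *
tq(3);rel([.5853,-.0866,.1255],.448)"
```

```text
t: 4.95
tcp_pos: [0.585, -0.0864, 0.1251]
tool_rot: [0.975, 0.224, -0.0, -0.0]
force: [-0.8, -1.4, 3.4]
finger_gap: 0.111
gripper_force: 30.2
tz,tau6,F [ 0.0374  0.0423 -0.9551 -2.2433  4.2821] sd [0.017 0.    0.65  0.485 0.72 ] gap 0.1070735310257127 30.30261129140854
t: 5.85
tcp_pos: [0.5851, -0.0867, 0.1251]
tool_rot: [0.991, 0.137, 0.0, -0.0]
force: [-0.4, -2.1, 5.0]
finger_gap: 0.111
gripper_force: 30.4
tz,tau6,F [ 0.0227  0.0346 -0.321  -2.0099  4.912 ] sd [0.026 0.029 0.35  0.721 0.606] gap 0.10882770030493936 30.43434351682663
tcp [ 0.5851 -0.0867  0.1251] yaw 0.2756 shift [ 0.02  -0.009 -0.044] w [-0.   -0.01 -9.88] t 6.0 q6 0.959
```

```bash
python3 -m inch '[{"dx":0,"dy":0,"dz":0,"wx":0,"wy":0,"wz":2},{"dx":0,"dy":0,"dz":0,"wx":0,"wy":0,"wz":3},{"dx":0,"dy":0,"dz":0,"wx":0,"wy":0,"wz":3},{"dx":0,"dy":0,"dz":0,"wx":0,"wy":0,"wz":3},{"dx":0,"dy":0,"dz":0,"wx":0,"wy":0,"wz":3},{"dx":0,"dy":0,"dz":0,"wx":0,"wy":0,"wz":2},{"dx":0,"dy":0,"dz":0,"wx":0,"wy":0,"wz":1}]'
python3 -c "
from h import *
s=sense();print(s['tau'][5]);tq(3);rel([.5853,-.0866,.1255],.448)"
python3 -m inch '[{"dx":0,"dy":0,"dz":0,"wx":0,"wy":0,"wz":1},{"dx":0,"dy":0,"dz":0,"wx":0,"wy":0,"wz":1}]'
python3 -c "
from h import *
s=sense();print(s['tau'][5]);tq(3);rel([.5853,-.0866,.1255],.448)"
```

```text
t: 6.88
tcp_pos: [0.5852, -0.0872, 0.125]
tool_rot: [1.0, -0.01, 0.0, 0.0]
force: [-1.2, -3.5, 4.7]
finger_gap: 0.113
gripper_force: 30.4
0.0034643970866454765
tz,tau6,F [ 0.0152  0.0386 -0.9729 -3.5333  4.9799] sd [0.007 0.029 0.149 0.376 0.077] gap 0.10863871918443128 30.442076325416565
tcp [ 0.5852 -0.0871  0.125 ] yaw -0.0205 shift [ 0.008 -0.053 -0.046] w [ 4.000e-02 -1.000e-02 -2.684e+01] t 7.025 q6 1.255
t: 7.28
tcp_pos: [0.5852, -0.0872, 0.1251]
tool_rot: [1.0, -0.028, 0.0, 0.0]
force: [-0.4, -4.4, 6.1]
finger_gap: 0.113
gripper_force: 30.4
-0.018249496934004128
tz,tau6,F [-0.017   0.0406 -1.174  -3.7495  4.9148] sd [0.025 0.027 0.309 0.277 0.502] gap 0.10757604902540625 30.440383851528168
tcp [ 0.5852 -0.0872  0.125 ] yaw -0.0553 shift [ 0.006 -0.059 -0.045] w [ 4.000e-02 -1.000e-02 -2.884e+01] t 7.425 q6 1.29
```

```bash
cat >> h.py <<'E'
def q(n=3):
    s=sense(); L=[s['tau'][5]]; Z=[s['ft_torque'][2]]
    for i in range(n):
        eyes.snapshot('wrist'); s=sense(); L.append(s['tau'][5]); Z.append(s['ft_torque'][2])
    x=R.from_quat(s['tool_rot']).apply([1,0,0])
    print('tau6',np.round(L,3),'tz',np.mean(Z).round(3),'yaw',np.arctan2(x[1],x[0]).round(4),'F',s['force'].round(1),'t',s['t'])
E
m(){ :; }
python3 -m inch '[{"dx":0,"dy":0,"dz":0,"wx":0,"wy":0,"wz":1},{"dx":0,"dy":0,"dz":0,"wx":0,"wy":0,"wz":2},{"dx":0,"dy":0,"dz":0,"wx":0,"wy":0,"wz":1}]' >/dev/null
python3 -c "from h import *;q()"
python3 -m inch '[{"dx":0,"dy":0,"dz":0,"wx":0,"wy":0,"wz":1},{"dx":0,"dy":0,"dz":0,"wx":0,"wy":0,"wz":1}]' >/dev/null
python3 -c "from h import *;q()"
python3 -m inch '[{"dx":0,"dy":0,"dz":0,"wx":0,"wy":0,"wz":1},{"dx":0,"dy":0,"dz":0,"wx":0,"wy":0,"wz":1}]' >/dev/null
python3 -c "from h import *;q()"
```

```text
tau6 [0.003 0.074 0.041 0.005] tz 0.028 yaw -0.1251 F [-2.2 -3.7  5.4] t 7.95
tau6 [-0.017  0.073  0.044  0.008] tz 0.041 yaw -0.1599 F [-2.2 -4.4  5.3] t 8.35
tau6 [-0.017  0.075  0.043  0.007] tz 0.004 yaw -0.1948 F [-0.9 -4.2  4.6] t 8.75
```

```bash
cat >> h.py <<'E'
def chk(lim=.095):
    import sys
    s=sense(); L=[s['tau'][5]]
    for i in range(3): eyes.snapshot('top'); s=sense(); L.append(s['tau'][5])
    x=R.from_quat(s['tool_rot']).apply([1,0,0])
    print(np.round(L,3),np.arctan2(x[1],x[0]).round(4),s['ft_torque'][2].round(3),round(s['t'],2)); sys.exit(max(L)>lim)
E
python3 -m inch '[{"dx":0,"dy":0,"dz":0,"wx":0,"wy":0,"wz":1},{"dx":0,"dy":0,"dz":0,"wx":0,"wy":0,"wz":1}]' >/dev/null
python3 -c "from h import *;chk()" || exit
python3 -m inch '[{"dx":0,"dy":0,"dz":0,"wx":0,"wy":0,"wz":1},{"dx":0,"dy":0,"dz":0,"wx":0,"wy":0,"wz":1}]' >/dev/null
python3 -c "from h import *;chk()" || exit
python3 -m inch '[{"dx":0,"dy":0,"dz":0,"wx":0,"wy":0,"wz":1},{"dx":0,"dy":0,"dz":0,"wx":0,"wy":0,"wz":1}]' >/dev/null
python3 -c "from h import *;chk()" || exit
python3 -m inch '[{"dx":0,"dy":0,"dz":0,"wx":0,"wy":0,"wz":1},{"dx":0,"dy":0,"dz":0,"wx":0,"wy":0,"wz":1}]' >/dev/null
python3 -c "from h import *;chk()" || exit
python3 -m inch '[{"dx":0,"dy":0,"dz":0,"wx":0,"wy":0,"wz":1},{"dx":0,"dy":0,"dz":0,"wx":0,"wy":0,"wz":1}]' >/dev/null
python3 -c "from h import *;chk()" || exit
python3 -m inch '[{"dx":0,"dy":0,"dz":0,"wx":0,"wy":0,"wz":1},{"dx":0,"dy":0,"dz":0,"wx":0,"wy":0,"wz":1}]' >/dev/null
python3 -c "from h import *;chk()" || exit
```

```text
[-0.016  0.074  0.045  0.009] -0.2297 -0.029 9.15False
```

```bash
sed -i 's/sys.exit(max(L)>lim)/sys.exit(int(max(L)>lim))/' h.py
python3 -m inch '[{"dx":0,"dy":0,"dz":0,"wx":0,"wy":0,"wz":1},{"dx":0,"dy":0,"dz":0,"wx":0,"wy":0,"wz":1}]' >/dev/null
python3 -c "from h import *;chk()" || exit
python3 -m inch '[{"dx":0,"dy":0,"dz":0,"wx":0,"wy":0,"wz":1},{"dx":0,"dy":0,"dz":0,"wx":0,"wy":0,"wz":1}]' >/dev/null
python3 -c "from h import *;chk()" || exit
python3 -m inch '[{"dx":0,"dy":0,"dz":0,"wx":0,"wy":0,"wz":1},{"dx":0,"dy":0,"dz":0,"wx":0,"wy":0,"wz":1}]' >/dev/null
python3 -c "from h import *;chk()" || exit
python3 -m inch '[{"dx":0,"dy":0,"dz":0,"wx":0,"wy":0,"wz":1},{"dx":0,"dy":0,"dz":0,"wx":0,"wy":0,"wz":1}]' >/dev/null
python3 -c "from h import *;chk()" || exit
python3 -m inch '[{"dx":0,"dy":0,"dz":0,"wx":0,"wy":0,"wz":1},{"dx":0,"dy":0,"dz":0,"wx":0,"wy":0,"wz":1}]' >/dev/null
python3 -c "from h import *;chk()" || exit
python3 -m inch '[{"dx":0,"dy":0,"dz":0,"wx":0,"wy":0,"wz":1},{"dx":0,"dy":0,"dz":0,"wx":0,"wy":0,"wz":1}]' >/dev/null
python3 -c "from h import *;chk()" || exit
python3 -m inch '[{"dx":0,"dy":0,"dz":0,"wx":0,"wy":0,"wz":1},{"dx":0,"dy":0,"dz":0,"wx":0,"wy":0,"wz":1}]' >/dev/null
python3 -c "from h import *;chk()" || exit
python3 -m inch '[{"dx":0,"dy":0,"dz":0,"wx":0,"wy":0,"wz":1},{"dx":0,"dy":0,"dz":0,"wx":0,"wy":0,"wz":1}]' >/dev/null
python3 -c "from h import *;chk()" || exit
```

```text
[0.    0.084 0.053 0.019] -0.2644 -0.069 9.55
[0.043 0.129 0.098 0.063] -0.2991 0.051 9.95
```

```bash
python3 -c "
from h import *
L=[]
for i in range(10):
    eyes.snapshot('top'); s=sense(); L.append((s['tau'][5],s['ft_torque'][2],s['q'][5]))
L=np.array(L);print(L[:,0].round(4),L[:,1].mean(),L[:,2].round(5))"
```

```text
[0.0583 0.0588 0.0591 0.0592 0.0592 0.0592 0.0592 0.0592 0.0592 0.0592] 0.0638031441798077 [1.53435 1.53441 1.53439 1.53439 1.53436 1.53441 1.53439 1.53438 1.53438
 1.5344 ]
```

```bash
python3 -m inch '[{"dx":0,"dy":0,"dz":0,"wx":0,"wy":0,"wz":0.3},{"dx":0,"dy":0,"dz":0,"wx":0,"wy":0,"wz":0.3},{"dx":0,"dy":0,"dz":0,"wx":0,"wy":0,"wz":0.3}]' >/dev/null
python3 -c "from h import *;chk(.16)" || exit
python3 -m inch '[{"dx":0,"dy":0,"dz":0,"wx":0,"wy":0,"wz":0.3}]' >/dev/null
python3 -c "from h import *;chk(.16)" || exit
python3 -m inch '[{"dx":0,"dy":0,"dz":0,"wx":0,"wy":0,"wz":0.3}]' >/dev/null
python3 -c "from h import *;chk(.16)" || exit
```

```text
[0.121 0.136 0.121 0.113] -0.3145 0.127 10.97
[0.123 0.143 0.128 0.12 ] -0.3197 0.068 11.25
[0.13  0.15  0.135 0.127] -0.3249 0.162 11.53
```

```bash
python3 -m inch '[{"dx":0,"dy":0,"dz":0,"wx":0,"wy":0,"wz":0.3}]' >/dev/null
python3 -c "from h import *;chk(.168)" || exit
python3 -m inch '[{"dx":0,"dy":0,"dz":0,"wx":0,"wy":0,"wz":0.3}]' >/dev/null
python3 -c "from h import *;chk(.168)" || exit
python3 -m inch '[{"dx":0,"dy":0,"dz":0,"wx":0,"wy":0,"wz":0.3}]' >/dev/null
python3 -c "from h import *;chk(.168)" || exit
python3 -m inch '[{"dx":0,"dy":0,"dz":0,"wx":0,"wy":0,"wz":0.3}]' >/dev/null
python3 -c "from h import *;chk(.168)" || exit
```

```text
[0.137 0.157 0.142 0.134] -0.3301 0.163 11.8
[0.144 0.164 0.149 0.141] -0.3353 0.169 12.07
[0.152 0.171 0.157 0.148] -0.3405 0.106 12.35
```

```bash
python3 -c "
from h import *
tq(12)"
```

```text
tz,tau6,F [ 0.147   0.1481 -1.4911 -4.9238  4.9275] sd [0.016 0.    0.469 0.525 0.456] gap 0.10569682367422271 30.452102422714233
```

```bash
python3 -m inch '[{"dx":0,"dy":0,"dz":0,"wx":0,"wy":0,"wz":0.3}]' >/dev/null
python3 -c "from h import *;chk(.18)" || exit
python3 -m inch '[{"dx":0,"dy":0,"dz":0,"wx":0,"wy":0,"wz":0.3}]' >/dev/null
python3 -c "from h import *;chk(.18)" || exit
```

```text
[0.159 0.178 0.164 0.156] -0.3457 0.126 13.22
[0.166 0.186 0.171 0.163] -0.3508 0.183 13.5
```

```bash
python3 -c "
from h import *
tq(8)"
```

```text
tz,tau6,F [ 0.1758  0.1626 -1.4014 -4.7931  4.9244] sd [0.024 0.    0.314 0.647 0.413] gap 0.11402435644060295 30.456976890563965
```

```bash
python3 -m inch '[{"dx":0,"dy":0,"dz":0,"wx":0,"wy":0,"wz":0},{"dx":0,"dy":0,"dz":0,"wx":0,"wy":0,"wz":0},{"dx":0,"dy":0,"dz":0,"wx":0,"wy":0,"wz":0},{"dx":0,"dy":0,"dz":0,"wx":0,"wy":0,"wz":0}]' 0.3; python3 -m inch '[{"dx":0,"dy":0,"dz":-1,"wx":0,"wy":0,"wz":0},{"dx":0,"dy":0,"dz":-2.5,"wx":0,"wy":0,"wz":0},{"dx":0,"dy":0,"dz":-4,"wx":0,"wy":0,"wz":0},{"dx":-2,"dy":0,"dz":-5,"wx":0,"wy":0,"wz":0},{"dx":-1,"dy":0,"dz":-3,"wx":0,"wy":0,"wz":0},{"dx":0,"dy":0,"dz":0,"wx":0,"wy":0,"wz":0},{"dx":0,"dy":0,"dz":0,"wx":0,"wy":0,"wz":0}]' 
python3 - <<'E'
from h import *
c=eyes.camera_params('wrist'); cv2.imwrite('pics/w3.png',eyes.snapshot('wrist')[:,:,::-1]); import pickle; pickle.dump(c,open('w3.pkl','wb'))
rel([.5962,-.2048,.25],.106)
E
```

```text
t: 14.4
tcp_pos: [0.585, -0.0864, 0.1247]
tool_rot: [0.985, -0.175, -0.0, -0.0]
force: [0.1, -0.2, -0.1]
finger_gap: 0.3
gripper_force: 0.0
t: 15.28
tcp_pos: [0.5567, -0.0763, 0.2797]
tool_rot: [0.985, -0.175, -0.0, -0.0]
force: [-1.3, 0.3, -0.5]
finger_gap: 0.297
gripper_force: 0.0
tcp [ 0.5566 -0.0764  0.279 ] yaw -0.3512 shift [ 8.14  10.698  2.89 ] w [-2.000e-02  9.000e-02 -2.619e+01] t 15.325 q6 1.587
```

View pics/w3.png

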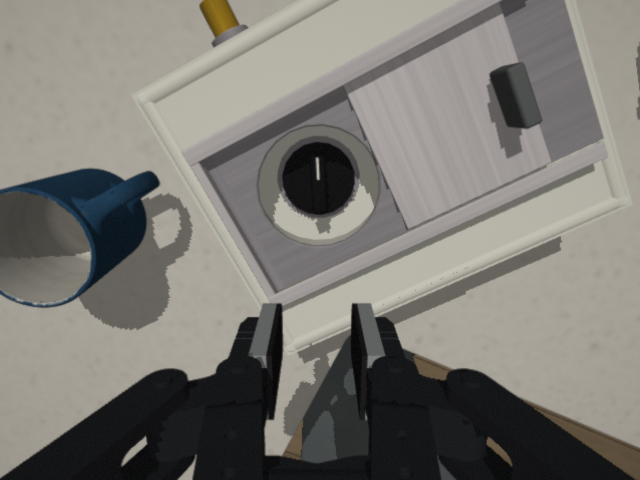

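The knob has stayed put with its mark at yaw ≈ -0.34, which fits resting on the seat with a little spring-back. The mug is undisturbed, and the tab is at around (515,95). Next I'll grip the tab.

```bash
python3 - <<'E'
from h import *
import pickle
rel([.5983,-.2071,.25],.106)
h=np.array([.5855,-.0868,0]); ex=np.array([np.cos(.106),np.sin(.106),0]); ey=np.array([-np.sin(.106),np.cos(.106),0])
c=pickle.load(open('w3.pkl','rb'))
for D in (.117,.121,.125,.129):
    print(D,proj(c,[h-ey*D+ex*a+ey*b+[0,0,.113] for a in(-.017,.017) for b in(-.005,.005)]).round(0).tolist())
E
```

```text
tcp [ 0.5566 -0.0764  0.279 ] yaw -0.3512 shift [ 8.416 10.842  2.889] w [-2.000e-02  9.000e-02 -2.619e+01] t 15.325 q6 1.587
0.117 [[536.0, 124.0], [518.0, 132.0], [517.0, 62.0], [498.0, 71.0]]
0.121 [[544.0, 120.0], [525.0, 129.0], [524.0, 58.0], [505.0, 68.0]]
0.125 [[551.0, 117.0], [533.0, 126.0], [532.0, 54.0], [513.0, 64.0]]
0.129 [[558.0, 113.0], [540.0, 122.0], [539.0, 50.0], [520.0, 60.0]]
```

```bash
python3 -c "
import cv2
im=cv2.imread('pics/w3.png');cv2.imwrite('pics/w3c.png',cv2.resize(im[40:170,470:570],None,fx=4,fy=4,interpolation=cv2.INTER_CUBIC))"
```

```text
(no output)
```

View pics/w3c.png

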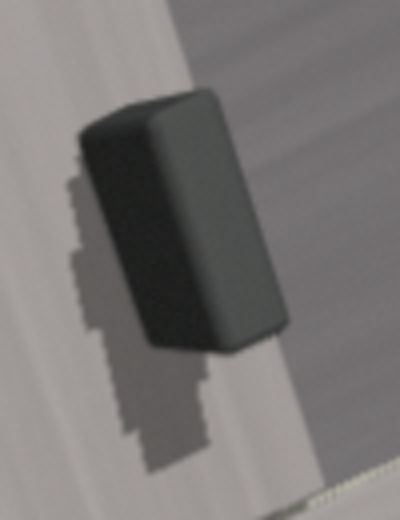

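The tab's top-face corners, (509,69), (523,63), (542,121) and (526,128), match D ≈ 121 mm as predicted.

```bash
python3 -m inch '[{"dx":1.4,"dy":1.8,"dz":0,"wx":0,"wy":0,"wz":0},{"dx":2.8,"dy":3.6,"dz":0,"wx":0,"wy":0,"wz":0},{"dx":2.8,"dy":3.6,"dz":1,"wx":0,"wy":0,"wz":0},{"dx":1.4,"dy":1.8,"dz":1,"wx":0,"wy":0,"wz":0},{"dx":0,"dy":0,"dz":1,"wx":0,"wy":0,"wz":-6.2},{"dx":0,"dy":0,"dz":1,"wx":0,"wy":0,"wz":-10},{"dx":0,"dy":0,"dz":1,"wx":0,"wy":0,"wz":-10},{"dx":0,"dy":0,"dz":0,"wx":0,"wy":0,"wz":0},{"dx":0,"dy":0,"dz":0,"wx":0,"wy":0,"wz":0}]' 0.45; python3 -c "
from h import *
rel([.5983,-.2071,.1676],.106)"
```

```text
t: 16.45
tcp_pos: [0.5987, -0.2068, 0.2296]
tool_rot: [0.999, 0.052, -0.0, -0.0]
force: [0.5, 0.6, 0.8]
finger_gap: 0.448
gripper_force: 0.0
tcp [ 0.5987 -0.2068  0.2296] yaw 0.1037 shift [-0.041  0.024  6.198] w [-0.03  0.03 -0.13] t 16.45 q6 0.958
```

```bash
python3 -m inch '[{"dx":0,"dy":0,"dz":2,"wx":0,"wy":0,"wz":0},{"dx":0,"dy":0,"dz":2,"wx":0,"wy":0,"wz":0},{"dx":0,"dy":0,"dz":1.3,"wx":0,"wy":0,"wz":0},{"dx":0,"dy":0,"dz":0.8,"wx":0,"wy":0,"wz":0},{"dx":0,"dy":0,"dz":0,"wx":0,"wy":0,"wz":0}]'; python3 -m inch '[{"dx":0,"dy":0,"dz":0,"wx":0,"wy":0,"wz":0},{"dx":0,"dy":0,"dz":0,"wx":0,"wy":0,"wz":0},{"dx":0,"dy":0,"dz":0,"wx":0,"wy":0,"wz":0},{"dx":0,"dy":0,"dz":0,"wx":0,"wy":0,"wz":0},{"dx":0,"dy":0,"dz":0,"wx":0,"wy":0,"wz":0}]' 0 25;  python3 -c "
from h import *
tq(3);rel([.5983,-.2071,.1676],.106)"
```

```text
t: 17.08
tcp_pos: [0.5986, -0.2067, 0.1686]
tool_rot: [0.999, 0.053, -0.0, -0.0]
force: [0.2, 0.0, 0.4]
finger_gap: 0.453
gripper_force: 0.0
t: 17.7
tcp_pos: [0.5991, -0.207, 0.1697]
tool_rot: [0.999, 0.053, 0.001, 0.0]
force: [-0.6, 0.4, 5.3]
finger_gap: 0.111
gripper_force: 29.3
tz,tau6,F [ 0.1956  0.201  -0.5193 -0.0311  5.5845] sd [0.032 0.001 0.428 0.312 0.123] gap 0.1053915973598608 29.328549206256866
tcp [ 0.5991 -0.207   0.1697] yaw 0.1064 shift [-0.077  0.003  0.207] w [ 0.05 -0.07  0.02] t 17.85 q6 0.956
```

```bash
python3 -m inch '[{"dx":0,"dy":-0.2,"dz":-0.1,"wx":0,"wy":0,"wz":0},{"dx":0,"dy":-0.8,"dz":0,"wx":0,"wy":0,"wz":0},{"dx":0,"dy":-1,"dz":0,"wx":0,"wy":0,"wz":0},{"dx":0,"dy":-1,"dz":0,"wx":0,"wy":0,"wz":0}]';  python3 -c "
from h import *
tq(3);rel([.5983,-.2071,.1676],.106)"
python3 -m inch '[{"dx":0,"dy":-0.5,"dz":0,"wx":0,"wy":0,"wz":0},{"dx":0,"dy":-1,"dz":0,"wx":0,"wy":0,"wz":0},{"dx":0,"dy":-1,"dz":0,"wx":0,"wy":0,"wz":0},{"dx":0,"dy":-1,"dz":0,"wx":0,"wy":0,"wz":0},{"dx":0,"dy":-1,"dz":0,"wx":0,"wy":0,"wz":0},{"dx":0,"dy":-0.5,"dz":0,"wx":0,"wy":0,"wz":0}]';  python3 -c "
from h import *
tq(3);rel([.5983,-.2071,.1676],.106)"
```

```text
t: 18.35
tcp_pos: [0.5956, -0.1761, 0.1698]
tool_rot: [0.999, 0.053, 0.0, 0.0]
force: [1.5, -2.6, -1.7]
finger_gap: 0.104
gripper_force: 28.4
tz,tau6,F [ 0.1639  0.1988  2.4937  1.4182 -0.6472] sd [0.042 0.008 1.168 1.68  0.868] gap 0.11069618968042023 28.541783094406128
tcp [ 0.5954 -0.1748  0.1698] yaw 0.1065 shift [-0.058  3.245  0.206] w [-0.16  0.01  0.03] t 18.5 q6 0.996
t: 19.25
tcp_pos: [0.5899, -0.1262, 0.1698]
tool_rot: [0.999, 0.053, -0.0, -0.0]
force: [2.3, -1.4, -3.7]
finger_gap: 0.106
gripper_force: 28.1
tz,tau6,F [ 0.1838  0.2017  1.9625  1.9562 -3.1517] sd [0.021 0.009 0.632 1.05  0.423] gap 0.10495257100312 28.290828466415405
tcp [ 0.5899 -0.1259  0.1698] yaw 0.1059 shift [-0.021  8.169  0.198] w [-0.13  0.04 -0.  ] t 19.4 q6 1.067
```

```bash
cat >> h.py <<'E'
def fy(lim=9):
    import sys
    L=[]
    for i in range(3): eyes.snapshot('top'); s=sense(); L.append(s['force'])
    F=np.mean(L,0); a=-F[0]*np.sin(.106)+F[1]*np.cos(.106)
    p=s['tcp_pos']-[.5855,-.0868,0]; print('Fy',a.round(2),'F',F.round(1),'y',(-p[0]*np.sin(.106)+p[1]*np.cos(.106)).round(4)); sys.exit(int(a<-lim))
E
python3 -m inch '[{"dx":0,"dy":-0.2,"dz":0,"wx":0,"wy":0,"wz":0},{"dx":0,"dy":-0.1,"dz":0,"wx":0,"wy":0,"wz":0}]'>/dev/null;  python3 -c "from h import *;fy()" || exit
python3 -m inch '[{"dx":0,"dy":-0.1,"dz":0,"wx":0,"wy":0,"wz":0}]'>/dev/null;  python3 -c "from h import *;fy()" || exit
python3 -m inch '[{"dx":0,"dy":-0.1,"dz":0,"wx":0,"wy":0,"wz":0}]'>/dev/null;  python3 -c "from h import *;fy()" || exit
python3 -m inch '[{"dx":0,"dy":-0.1,"dz":0,"wx":0,"wy":0,"wz":0}]'>/dev/null;  python3 -c "from h import *;fy()" || exit
python3 -m inch '[{"dx":0,"dy":-0.1,"dz":0,"wx":0,"wy":0,"wz":0}]'>/dev/null;  python3 -c "from h import *;fy()" || exit
python3 -m inch '[{"dx":0,"dy":-0.1,"dz":0,"wx":0,"wy":0,"wz":0}]'>/dev/null;  python3 -c "from h import *;fy()" || exit
```

```text
Fy -2.6 F [ 1.3 -2.5 -4. ] y -0.038
Fy -2.21 F [ 1.  -2.1 -4. ] y -0.0367
Fy -1.86 F [ 0.8 -1.8 -4.4] y -0.0355
Fy -2.63 F [-0.1 -2.7 -4.5] y -0.0344
Fy -5.4 F [-0.  -5.4 -5.2] y -0.0341
Fy -7.41 F [-0.8 -7.5 -5.1] y -0.034
```

The tab is at -34 mm and the force is rising, so it has reached the end stop. One last small press, then I'll release and retreat.

```bash
python3 -m inch '[{"dx":0,"dy":-0.1,"dz":0,"wx":0,"wy":0,"wz":0},{"dx":0,"dy":0,"dz":0,"wx":0,"wy":0,"wz":0}]'>/dev/null;  python3 -c "from h import *;fy()"
python3 -m inch '[{"dx":0,"dy":0,"dz":0,"wx":0,"wy":0,"wz":0},{"dx":0,"dy":0,"dz":0,"wx":0,"wy":0,"wz":0},{"dx":0,"dy":0,"dz":0,"wx":0,"wy":0,"wz":0},{"dx":0,"dy":0,"dz":0,"wx":0,"wy":0,"wz":0}]' 0.4
python3 -m inch '[{"dx":0,"dy":0,"dz":-1,"wx":0,"wy":0,"wz":0},{"dx":0,"dy":0,"dz":-3,"wx":0,"wy":0,"wz":0},{"dx":0,"dy":0,"dz":-4,"wx":0,"wy":0,"wz":0},{"dx":-3,"dy":0,"dz":-3,"wx":0,"wy":0,"wz":0},{"dx":-1,"dy":0,"dz":0,"wx":0,"wy":0,"wz":0},{"dx":0,"dy":0,"dz":0,"wx":0,"wy":0,"wz":0}]'
python3 - <<'E'
from h import *
c=eyes.camera_params('wrist'); im=eyes.snapshot('wrist')[:,:,::-1]; cv2.imwrite('pics/w4.png',im)
h=np.array([.5855,-.0868,0]); ex=np.array([np.cos(.106),np.sin(.106),0]); ey=np.array([-np.sin(.106),np.cos(.106),0])
print(proj(c,[h-ey*.034+ex*a+ey*b+[0,0,.113] for a in(-.017,.017) for b in(-.005,.005)]).round(0).tolist())
E
```

```text
Fy -9.66 F [-0.5 -9.8 -6.6] y -0.0339
t: 22.08
tcp_pos: [0.5893, -0.1178, 0.1702]
tool_rot: [0.999, 0.053, 0.0, -0.0]
force: [-0.4, -0.1, -0.8]
finger_gap: 0.398
gripper_force: 0.0
t: 22.82
tcp_pos: [0.5487, -0.1223, 0.2798]
tool_rot: [0.999, 0.053, -0.0, -0.0]
force: [0.1, -0.4, -0.3]
finger_gap: 0.404
gripper_force: 0.0
[[330.0, 208.0], [313.0, 208.0], [331.0, 147.0], [313.0, 147.0]]
```

View pics/w4.png

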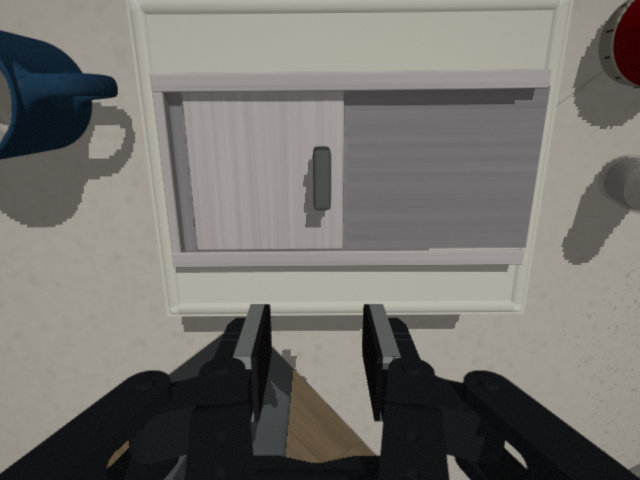

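The shutter covers the opening. The tab's top spans (313–330, 147–209), matching the predicted closed pose (313–331, 147–208). The mug, salt and timer are still standing, and the arm is clear of everything.

```bash
python3 -c "
from station import workorder
print(workorder.sign_off())"
```

```text
the job is handed in; nothing more can be done
None
```

The valve is shut: I turned the knob onto its seat to about 0.16–0.19 N m and it rests there, the shutter is fully home against its end stop, the mug, salt shaker and timer were not touched, and the job is handed in (verdict not shown).

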